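# Dispense the brass ball

### The arm

A 6-joint arm with a two-finger parallel gripper is mounted at the origin on a cart in front of the work surface, level with it; the furniture and walls round the work are solid. World frame = base frame: x ahead of the robot, y to its left, z up, the work surface at z = 0. Lengths are in m, angles in rad, forces in N, time in s.
With the tool pointing down it reaches from about 0.3 to 0.825 m from the base axis. Payload 5.4 kg.
Tool frame: the origin (TCP) lies at the very end of the fingers, on their centre line; the grasp point (between the pads) lies 19 mm behind it; z points along the fingers, y is the line along which they close (so a half turn about z gives the same grasp; the last joint's range is limited). The gripper opens to 92 mm and grips with 3 to 60 N. Pads are 20 mm wide; open, the fingers measure 128 mm over their backs; the gripper's body (75 mm by 189 mm) begins 69 mm behind the grasp point.
Start: joints at [-0.21, 0.158, 1.597, -0, 1.386, -0.21], TCP at [0.575, -0, 0.215] pointing down, gripper open.
Joint ranges: [-2.91, 2.91], [-0.94, 2.29], [0.18, 2.7], [-1.29, 4.43], [0.17, 2.64], [-3, 3]. Speed limits (rad/s): [2.57, 2.57, 3.14, 3.14, 3.14, 3.14].

### API

Orientations are given as a rotation vector (axis times angle).
In Python, from workcell import bot gives the robot as it stands. Calls block until the motion is done:
- bot.goto(position, orientation): joint-space move of the TCP to a pose.
- bot.line_to(position, rot=None, max_speed=0.15): straight line of the TCP; rot=None keeps the orientation; max_speed is the mean speed in m/s.
- bot.set_joints(angles): joint-space move.
- bot.set_gripper(opening, newtons=None): opening from 0.0 (shut) to 1.0 (fully open); newtons is the grip in N (None keeps the last); returns when the fingers have stopped.
- bot.hold(seconds).
- bot.inverse_kinematics(position, orientation): joint angles nearest the present ones, or None.
- bot.read_camera(name): name is "scene" or "side" or "wrist"; returns a dict with "pixels" (400x640x3 uint8, blue, green, red), "fx", "fy", "cx", "cy" (pixels), "R" (3x3) and "t" (3): a world point X has camera coordinates R X + t. Camera axes: x right, y down, z forward; pixel columns grow to the right and rows downward; lengths in m; the calibration is good to about 2 mm. A picture is of the moment at which its call begins. There is no depth.
A pose or a line that the arm cannot do raises bot.MotionError and nothing moves.
- bot.job_done(): hands the job in; it is judged then, once.
Readings, each from a call of its own:
- bot.current_clock(): time.
- bot.current_joints(): joint angles.
- bot.current_joint_vel(): joint speeds.
- bot.current_effort(): joint torques, N m.
- bot.current_ee_pos(): TCP position.
- bot.current_tool_rot(): TCP orientation.
- bot.current_contact_force(): force on the tool from outside, world axes, zero at the start.
- bot.current_ft_torque(): the same for the moment, N m.
- bot.current_opening(): opening from 0.0 (shut) to 1.0 (fully open).
- bot.current_grip_force(): force on a finger pad.
Only numpy, scipy, OpenCV 4.12 (cv2) and the standard library are available. Lean on these libraries where they do the work, as an engineer would, in place of code of your own. Each camera call takes 0.05 s, during which the arm holds its last target. There are 200 camera calls.

### The job

Let the brass ball, and only that one, out of the two-lane ball dispenser. First push the green bin along its track until it sits against the end stop below the brass ball's lane; then press down the orange pad of that lane's rocking lever, so that its red gate lifts and the ball rolls into the bin, and let the lever come back up. Push and press only with the fingertips or the outside of the fingers: do not lift or tip the bin, do not touch the balls, and leave the other lever, the steel ball and the things round about alone.

Things in the scene. Friction and masses are not known exactly. Their poses are not given: they have to be found in the camera images.
- dispenser: Fixed ball dispenser. Origin on the bench under its blue housing; +x away from the robot (turned up to 0.25 rad), +y left, z up. Grey base plate x -116 to 100, y +-118, 6 mm thick; top of all 116 mm. Two black chutes, y = +50 (left) and -50 mm (right), 28 mm wide, slope down to -x. Red gates (9 mm wide) at x = -10 mm; lever pivots at x 35, z 108 mm. Which ball is in which lane varies
- track (a point): Middle of the bin's track on the base plate's top (z 6 mm), 75 mm on the robot's side of the dispenser's origin. The track runs along the dispenser's y between guide rails at x = -110 and -40 mm (tops at z 16 mm) and ends at two black stops with inner faces at y = +-108 mm (tops at z 13 mm)
- outlet_left (a point): Middle of the lip of the left (+y) chute: floor of the chute, 68 mm above the bench
- outlet_right (a point): Middle of the lip of the right (-y) chute: floor of the chute, 68 mm above the bench
- bin: Green empty open bin, loose, 140 to 280 g, 66 (x) x 111 (y) x 52 mm high, walls and floor 3 mm, white labels on the two end walls. Origin at the centre of its underside, axes like the dispenser's. Starts within 18 mm of mid-track; at a stop its origin is about 52 mm left or right of mid-track. Under 5 N on an end wall, from outside or inside, moves it
- brass_ball_center (a point): Centre of the yellow brass ball, diameter 22 mm, 47 g, waiting behind the gate of its lane, about 87 mm above the bench and 3 to 6 mm beyond (+x) the dispenser's origin
- steel_ball_center (a point): Centre of the grey steel ball, diameter 22 mm, 43 g, waiting behind the gate of the other lane; it must stay there
- lever_left_pad (a point): Middle of the top of the left lever's orange press pad (34 x 34 mm, at the rear end of the lever), 114 mm above the bench when up; dispenser frame x = 82 mm, y = +58 mm. Nothing lies under it within its stroke
- lever_right_pad (a point): The same for the right lever; dispenser frame x = 82 mm, y = -58 mm
- lever_left (a joint): Left lever (gate of the +y lane), rad: 0 gate shut, grows as the pad is pressed, stop at 0.45 (pad about 20 mm lower). The pad is 47 mm behind the pivot. Spring return; about 1.5 N to start, 5 N at the stop. The ball passes from about 0.3 on and needs about half a second to reach the bin
- lever_right (a joint): The same for the right lever (gate of the -y lane)
- tape_roll: Roll of red tape, diameter 62 mm, 19 mm high; origin under its centre; a bystander
- yellow_screwdriver: Screwdriver with yellow handle, 176 mm long, lying; a bystander
- grey_box: Grey enclosure with two black glands, 60 x 95 x 45 mm; a bystander
- flux_tin: Round yellow tin, diameter 53 mm, 22 mm high; a bystander

How it is judged:
By the outcome, as a careful person would: the job done as asked, in the order asked, and still so for the second after the job is handed in, with the robot touching nothing.
It also fails if it takes over 40 s, if anything falls off the work surface, if the arm or the gripper's body presses on something with over 40 N, if the wrist force passes 120 N, or if a joint passes its speed limit or range.

## Working session

There is one attempt and no reset: what is moved stays moved. The work goes in short steps, each a Python script; the robot and the scene stay as the last script left them, time stands still between calls to the robot, and variables do not carry over. Pictures are saved under pics/ and viewed, at most 10 in all, crops included, and the job is handed in when it is done.

```bash
mkdir -p pics
python3 - <<'E'
from workcell import bot
import cv2,numpy as np,pickle
d={}
for n in ("scene","side","wrist"):
    c=bot.read_camera(n); d[n]=c; cv2.imwrite(f"pics/{n}0.png",c["pixels"])
    R=np.array(c["R"]);print(n,c["fx"],c["cx"],c["cy"],-R.T@np.array(c["t"]),R[2])
pickle.dump(d,open("c0.pkl","wb"))
print(bot.current_clock(),bot.current_tool_rot())
E
```

```text
scene 447.4254002073828 329.73415232728684 207.04452236776606 [-0.15048871 -0.59285441  0.63059764] [ 0.61043887  0.63750045 -0.47006122]
side 468.7690432178641 319.8486089057649 203.81756381423787 [0.25257425 0.9780249  0.8823247 ] [ 0.25104434 -0.70819729 -0.65987373]
wrist 275.6167926128012 322.74099326419383 198.25110192537468 [0.57567031 0.08004907 0.38414291] [-8.14546532e-04 -2.81076650e-01 -9.59684976e-01]
0.15 [-2.22059899e+00 -2.22063825e+00  1.18372235e-03]
```

View pics/scene0.png

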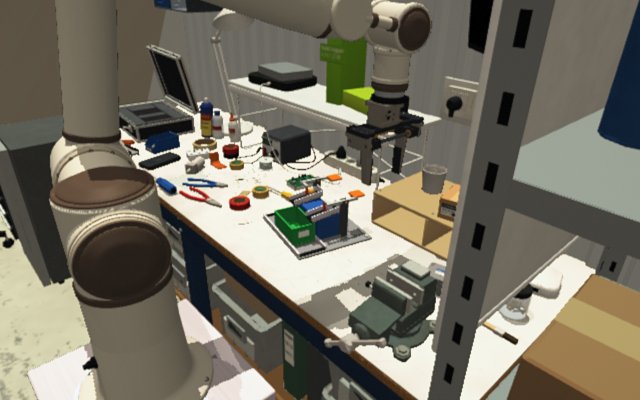

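View pics/side0.png

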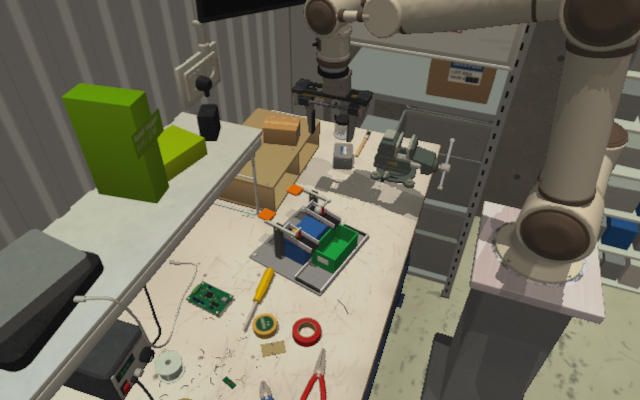

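View pics/wrist0.png

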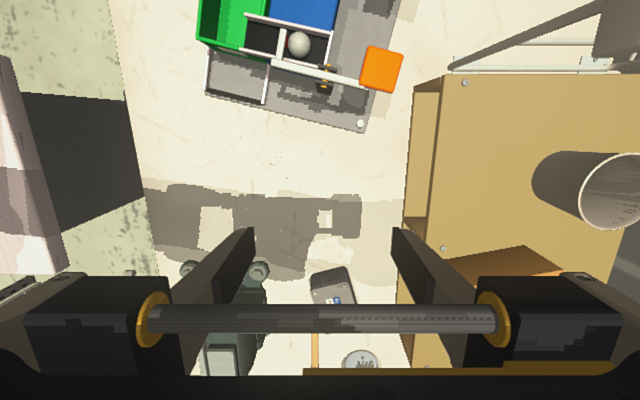

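The scene and side views show the dispenser mid-bench, with orange pads at side px (267,215) and (296,190) and the green bin at about (335,248). The wrist view shows the steel ball at (299,44) in the right lane and the right pad at (381,68). That would put brass on the left, which I'll check from above.

```bash
cat > h.py <<'E'
from workcell import bot
import cv2,numpy as np
def ray(c,uv,z):
    R=np.array(c["R"]);o=-R.T@np.array(c["t"])
    d=R.T@np.array([(uv[0]-c["cx"])/c["fx"],(uv[1]-c["cy"])/c["fy"],1]);return o+d*(z-o[2])/d[2]
def proj(c,X):
    p=np.array(c["R"])@X+np.array(c["t"]);return c["fx"]*p[0]/p[2]+c["cx"],c["fy"]*p[1]/p[2]+c["cy"]
def blobs(c,lo,hi,amin=30):
    m=cv2.inRange(cv2.cvtColor(c["pixels"],cv2.COLOR_BGR2HSV),lo,hi)
    n,_,s,ce=cv2.connectedComponentsWithStats(m)
    return [(int(s[i,4]),ce[i].round(1),s[i,:4]) for i in range(1,n) if s[i,4]>=amin]
OR=((5,200,150),(16,255,255));GR=((50,120,40),(75,255,255))
E
python3 - <<'E'
from h import *
import pickle
d=pickle.load(open("c0.pkl","rb"))
for n in d:
    for a,ce,s in blobs(d[n],*OR): print(n,a,ce,s,ray(d[n],ce,.114).round(4))
c=d["side"]
for a,ce,s in blobs(c,*GR,200): print(a,ce,s,ray(c,ce,.035).round(3))
E
```

```text
scene 54 [217.  164.1] [211 161  14   7] [0.4499 0.5196 0.114 ]
scene 50 [333.7 177.2] [328 175  13   6] [0.6505 0.231  0.114 ]
scene 57 [356.3 193.4] [350 191  14   6] [0.6252 0.1183 0.114 ]
side 101 [294.5 189.3] [287 184  16  11] [0.6252 0.1242 0.114 ]
side 125 [266.3 214.1] [258 208  17  12] [0.6523 0.2361 0.114 ]
wrist 223 [378.   71.4] [360  46  43  47] [0.625 0.12  0.114]
1314 [335.1 246.7] [312 224  47  49] [0.484 0.206 0.035]
479 [209.6 297.5] [189 283  43  30] [0.693 0.454 0.035]
```

Run:
```python
from h import *
from scipy.spatial.transform import Rotation as Ro
bot.goto([.545,.17,.30],bot.current_tool_rot())
c=bot.read_camera("wrist");cv2.imwrite("pics/w1.png",c["pixels"])
for a,ce,s in blobs(c,*OR,100): print(a,ce,s,ray(c,ce,.114).round(4))
for a,ce,s in blobs(c,*GR,300): print(a,ce,s,ray(c,ce,.052).round(4))
import pickle;pickle.dump(c,open("c1.pkl","wb"))
print(bot.current_clock())
```

```text
623 [409.4 129.7] [394 114  31  31] [0.654  0.2344 0.114 ]
518 [382.3 213.8] [369 201  28  26] [0.627  0.1228 0.114 ]
2744 [283.5 145.1] [255 104  56  83] [0.4868 0.2092 0.052 ]
0.9917
```

View pics/w1.png

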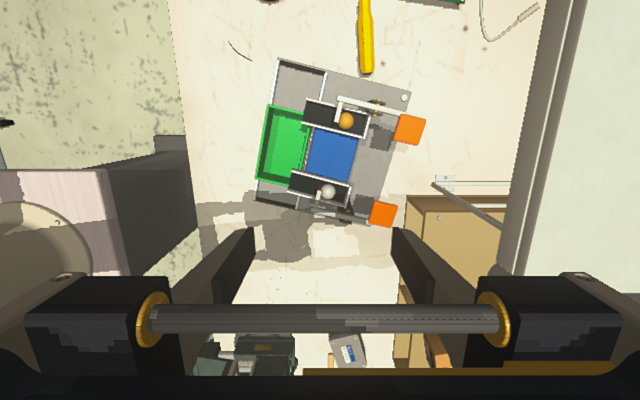

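Brass is in the left lane (346,120) and steel in the right (327,191). The bin at (283,145) sits a bit right of mid-track. So I push the bin left (+y) and press the left pad (410,130).

Run:
```python
from h import *
import pickle
c=pickle.load(open("c1.pkl","rb"));s=pickle.load(open("c0.pkl","rb"))
P=[ray(c,(409.4,129.7),.114),ray(c,(382.3,213.8),.114)]
dy=P[0]-P[1];yaw=-np.arctan2(dy[0],dy[1]);X=np.array([np.cos(yaw),np.sin(yaw),0]);Y=np.array([-X[1],X[0],0])
O=(P[0]+P[1])/2-.082*X;O[2]=0
print("yaw",yaw,O)
m=cv2.inRange(cv2.cvtColor(c["pixels"],cv2.COLOR_BGR2HSV),*GR);m[:, :240]=0;m[200:]=0
q=cv2.boxPoints(cv2.minAreaRect(cv2.findNonZero(m[90:200]))) +[0,90]
for u in q:
    r=ray(c,u,.052)-O; print(u,(r@X).round(4),(r@Y).round(4))
for z in (.15,.25,.35): print("shelf",z,ray(c,(515,130),z).round(3),ray(c,(545,50),z).round(3))
for n,u in(("side",(262,131)),("side",(120,262))):
  for z in (.15,.25,.35): print(n,u,z,ray(s[n],u,z).round(3))
# reprojection check of pads/box corners
for y in(.118,-.118): print([tuple(np.round(proj(c,O+x*X+y*Y+[0,0,.006]))) for x in(-.116,.1)])
np.savez("pose.npz",O=O,X=X,Y=Y,yaw=yaw)
```

```text
yaw -0.2372014055323252 [0.5607595  0.19787022 0.        ]
[252.38461304 179.07691956] -0.1112 -0.0686
[267.42306519 103.88461304] -0.1085 0.0454
[313.19229126 113.03845978] -0.0418 0.0487
[298.15383911 188.2307663 ] -0.0392 -0.0661
shelf 0.15 [0.762 0.236 0.15 ] [0.777 0.317 0.15 ]
shelf 0.25 [0.694 0.24  0.25 ] [0.705 0.296 0.25 ]
shelf 0.35 [0.627 0.244 0.35 ] [0.632 0.274 0.35 ]
side (262, 131) 0.15 [ 0.795 -0.044  0.15 ]
side (262, 131) 0.25 [0.721 0.096 0.25 ]
side (262, 131) 0.35 [0.647 0.235 0.35 ]
side (120, 262) 0.15 [0.851 0.512 0.15 ]
side (120, 262) 0.25 [0.769 0.576 0.25 ]
side (120, 262) 0.35 [0.687 0.639 0.35 ]
[(np.float64(277.0), np.float64(55.0)), (np.float64(412.0), np.float64(91.0))]
[(np.float64(251.0), np.float64(200.0)), (np.float64(370.0), np.float64(227.0))]
```

Run:
```python
from h import *
import pickle
s=pickle.load(open("c0.pkl","rb"));c=pickle.load(open("c1.pkl","rb"))
P=lambda c:np.diag([c["fx"],c["fy"],1])@np.c_[np.array(c["R"]),np.array(c["t"])]
def P(c):
    K=np.array([[c["fx"],0,c["cx"]],[0,c["fy"],c["cy"]],[0,0,1]]);return K@np.c_[np.array(c["R"]),np.array(c["t"])]
a=cv2.triangulatePoints(P(s["scene"]),P(s["side"]),np.array([[439.],[121]]),np.array([[262.],[130]]))
print((a[:3]/a[3]).T)
im=np.hstack([cv2.resize(s["side"]["pixels"][100:350,50:300],(400,400)),cv2.resize(s["scene"]["pixels"][60:220,260:460],(400,320)).copy() if 0 else cv2.resize(s["scene"]["pixels"][60:260,260:460],(400,400))])
cv2.imwrite("pics/crop1.png",im)
```

```text
[[0.77480616 0.0281252  0.25773194]]
```

View pics/crop1.png

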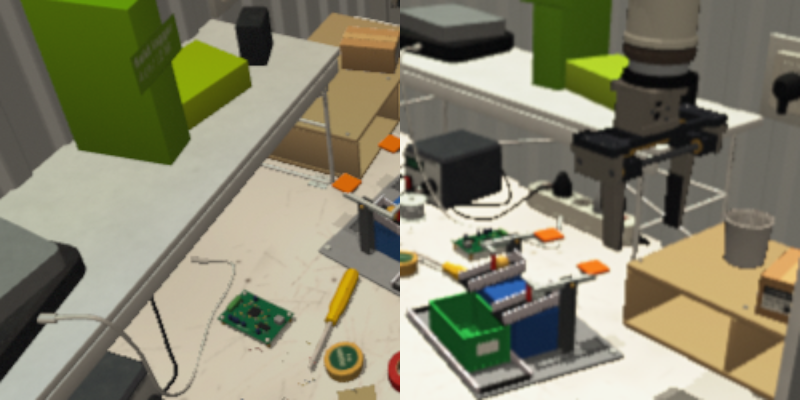

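Run:
```python
from h import *
import pickle
s=pickle.load(open("c0.pkl","rb"));c=pickle.load(open("c1.pkl","rb"))
def pl(c,a,b):
    K=np.array([[c["fx"],0,c["cx"]],[0,c["fy"],c["cy"]],[0,0,1]]);l=np.cross([*a,1],[*b,1])
    return l@K@np.c_[np.array(c["R"]),np.array(c["t"])]
def solve(A,B):
  for y in(.05,.2,.35):
    M=np.array([A[[0,2]],B[[0,2]]]);print(y,np.linalg.solve(M,-np.array([A[1]*y+A[3],B[1]*y+B[3]])).round(3))
side=pl(s["side"],(261,139),(87,347)); scene=pl(s["scene"],(262,107),(348,143))
g=cv2.cvtColor(c["pixels"],cv2.COLOR_BGR2GRAY)
for r in(20,80,140,180): print(r,g[r,490:600:3])
w=pl(c,(549,20),(514,140))
print("side/wrist");solve(side,w);print("side/scene");solve(side,scene)
```

```text
20 [230 231 230 229 230 229 228 229 231 175 177 222 229 227 226 226 226 231
  94 103 106 109 111 113 114 125 200  98 106 111 120 207 221 221 221 220
 221]
80 [234 234 233 233 233 233 232 232 233 232 232 232 231 236 101 108 109 112
 113 116 118 171 116 108 112 117 143 222 222 221 221 222 224 224 225 225
 224]
140 [234 234 234 233 234 233 233 233 233 237 101 107 110 110 114 117 117 220
 101 112 117 128 224 224 224 224 224 224 223 225 224 223 224 224 223 223
 223]
180 [218 218 217 218 218 217 218 145 106 107 109 111 114 115 218 101 110 114
 128 227 224 223 224 224 225 225 226 225 225 224 225 225 225 224 225 226
 225]
side/wrist
0.05 [-0.068  1.337]
0.2 [0.314 0.801]
0.35 [0.696 0.266]
side/scene
0.05 [0.772 0.161]
0.2 [0.766 0.169]
0.35 [0.76  0.176]
```

Side and scene views put the shelf edge at about x=0.765, which leaves room at the pad. Now I'll push the bin left.

```bash
cat >> h.py <<'E'
from scipy.spatial.transform import Rotation as Ro
p=np.load("pose.npz");O,X,Y=p["O"],p["X"],p["Y"]
W=lambda x,y,z:O+x*X+y*Y+np.array([0,0,z])
RV=Ro.from_matrix(np.c_[-X,Y,[0,0,-1]]).as_rotvec()
E
python3 - <<'E'
from h import *
q=bot.inverse_kinematics(W(-.078,-.1,.2),RV);print(q,bot.inverse_kinematics(W(.082,.058,.1),RV))
bot.set_gripper(0)
bot.goto(W(-.078,-.1,.2),RV)
bot.line_to(W(-.078,-.1,.036),max_speed=.12)
print(bot.current_clock(),bot.current_contact_force(),bot.current_ee_pos())
y=-.1; f0=np.array(bot.current_contact_force())
while y<-.0185:
    y+=.01 if y<-.04 else .0025
    bot.line_to(W(-.078,y,.036),max_speed=.06)
    f=(np.array(bot.current_contact_force())-f0)@Y; print(round(y,4),round(f,2))
    if f<-9: break
print(bot.current_clock())
E
```

```text
[-1.95309219e-03 -9.05662437e-02  1.88174631e+00 -4.44089210e-16
  1.35041259e+00 -1.33554801e+00] [ 1.71503852e-01  5.58752484e-01  1.32030648e+00 -4.44089210e-16
  1.26253369e+00 -1.16209107e+00]
5.1417 [ 0.54847604  0.1107198  -0.41170934] [0.46211472 0.11901682 0.03670488]
-0.09 -0.02
-0.08 0.22
-0.07 -0.86
-0.06 -0.87
-0.05 0.74
-0.04 -0.6
-0.03 0.62
-0.0275 -0.57
-0.025 -0.61
-0.0225 -0.67
-0.02 -0.02
-0.0175 -7.25
8.6083
```

Run:
```python
from h import *
bot.line_to(W(-.078,-.0155,.036),max_speed=.04);print(bot.current_contact_force()@Y if 1 else 0)
bot.line_to(W(-.078,-.04,.036),max_speed=.1)
bot.line_to(W(-.078,-.04,.16),max_speed=.15)
bot.goto(W(-.06,.0,.28),RV)
c=bot.read_camera("wrist");cv2.imwrite("pics/w2.png",c["pixels"])
m=cv2.inRange(cv2.cvtColor(c["pixels"],cv2.COLOR_BGR2HSV),*GR)
n,l,s,_=cv2.connectedComponentsWithStats(m);k=1+np.argmax(s[1:,4])
for u in cv2.boxPoints(cv2.minAreaRect(cv2.findNonZero((l==k).astype(np.uint8)))):
    r=ray(c,u,.052)-O;print(u,(r@X).round(4),(r@Y).round(4))
for y in (.108,-.108): print(proj(c,W(-.075,y,.013)))
print(bot.current_clock())
```

```text
-15.177868757197501
[320. 142.] -0.1057 -0.0034
[398. 142.] -0.1059 0.1072
[398. 188.] -0.0388 0.1124
[320. 188.] -0.0385 -0.0035
(np.float64(390.5941943485508), np.float64(159.7934930249957))
(np.float64(254.35857159872643), np.float64(159.52397501845695))
10.85
```

View pics/w2.png

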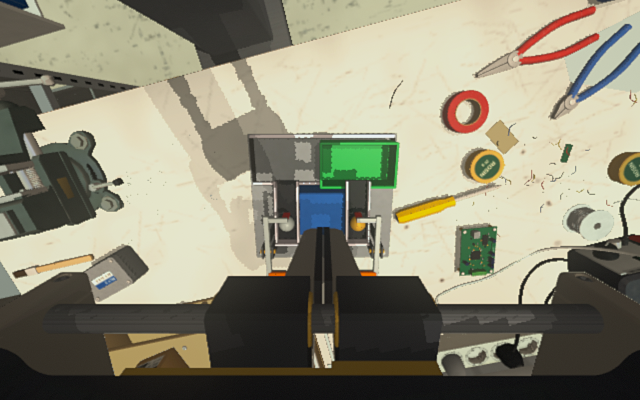

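The bin now sits at the left stop, spanning y −3.5 to 107.5 mm and level, with brass (358,225) in its lane. Next I press the left pad.

Run:
```python
from h import *
bot.goto(W(.086,.058,.19),RV)
bot.line_to(W(.086,.058,.122),max_speed=.12)
f0=np.array(bot.current_contact_force())
z=.118
while z>.0955:
    bot.line_to(W(.086,.058,z),max_speed=.06)
    f=np.array(bot.current_contact_force())-f0
    print(round(z,4),round(bot.current_ee_pos()[2],4),f.round(2))
    if f[2]>9: break
    z-=.003
bot.hold(1.2)
c=bot.read_camera("side");cv2.imwrite("pics/s3.png",cv2.resize(c["pixels"][150:310,220:420],(750,600)))
print((np.array(bot.current_contact_force())-f0).round(2),bot.current_clock())
```

```text
0.118 0.1184 [-0.12  1.61 -0.31]
0.115 0.115 [-1.21  1.21 -0.62]
0.112 0.1122 [-0.77  1.06 -0.51]
0.109 0.1091 [0.33 1.85 0.83]
0.106 0.106 [0.44 0.21 0.52]
0.103 0.1029 [1.31 1.05 1.33]
0.1 0.0999 [0.53 1.15 3.88]
0.097 0.097 [-1.85  1.31  3.17]
[-1.86  1.74  3.74] 15.5667
```

View pics/s3.png

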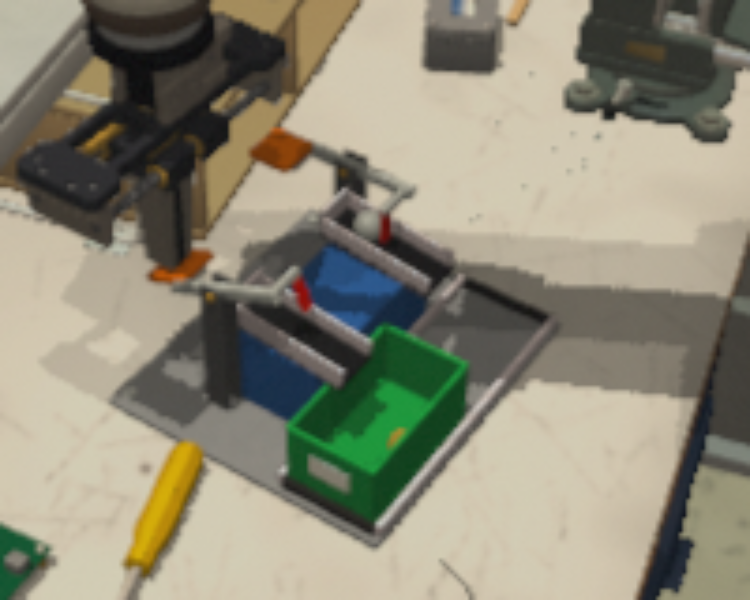

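The left gate is lifted (red at 303,293) and brass is in the bin (396,437). Steel (368,225) is still behind its gate. I'll release the lever and retreat.

Run:
```python
from h import *
bot.line_to(W(.086,.058,.13),max_speed=.05)
bot.line_to(W(.086,.058,.20),max_speed=.15)
bot.goto(W(-.02,-.05,.30),RV)
bot.hold(.5)
c=bot.read_camera("side");cv2.imwrite("pics/s4.png",cv2.resize(c["pixels"][150:310,220:420],(750,600)))
print(bot.current_clock())
```

```text
18.3
```

View pics/s4.png

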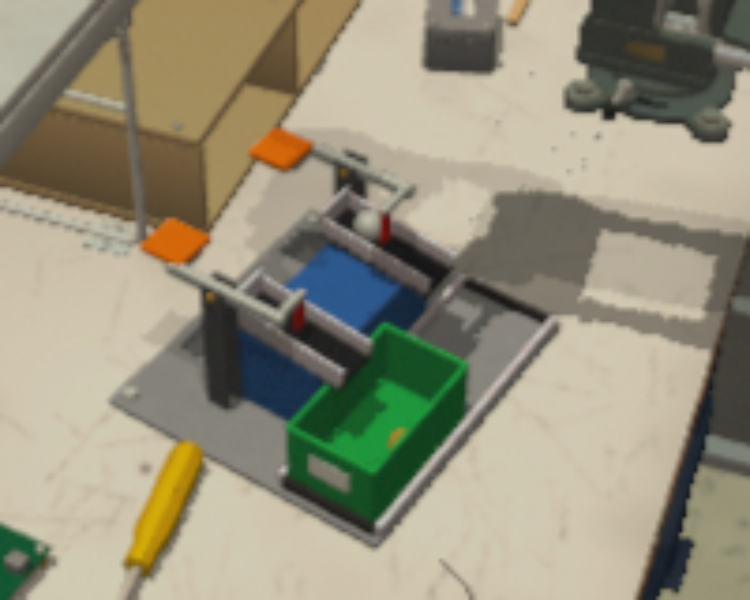

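The left lever is back up (pad at 175,241) with its gate shut. Brass is in the bin (396,437), the bin is at the stop, steel is in place and the arm is clear.

```bash
python3 -c "
from workcell import bot
print(bot.job_done())"
```

```text
the job is handed in; nothing more can be done
None
```

I handed the job in at about 18 s: the brass ball is in the bin against the left stop, its lever is back up, the steel ball is still behind its gate, and the arm is clear.

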